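# Stamp a specimen tag in the hand press

## Task

Load the steel tag carrier into the hand press: hook its tongue into the throat at a tilt, then swing the other end down and press it home under the sprung roller, so that it lies flat. Then stamp the tag: push the press's handle all the way down to its stop without straining it, hold it there a moment, and ease it back up to rest without letting it snap. Leave the carrier seated in the press and disturb nothing else on the bench.

Things in the scene. Friction and masses are not known exactly. Their poses are not given: they have to be found in the camera images.
- press: Grey hand press fixed to the bench (place and yaw vary). Origin at bench level under the middle of the throat's mouth; x into the throat, z up. In this frame, mm: dark base plate x -175 to 120, y -60 to 60, top (nest floor) z 20; grey head x 0 to 120, y -60 to 60, top z 100, ram cap above it to z 130; two side rails on the floor, x -80 to -10, inner faces y +-28, tops z 26.
- throat (a point): Middle of the throat's mouth, at (0, 0, 26) in the press's frame: a slot in the head's front face, z 20 to 32, y -24 to 24, 14 deep (back wall at x = 14). The lever drives a thin ram down onto the tongue in it. Axes as the press.
- roller_axis (a point): Middle of the catch roller at the press's front end, at (-143, 0, 30) in the press's frame: steel, 18 diameter, 30 long (along y), top z 39. Sprung towards +x; the carrier's heel pushes it back (-x, 8 to 10 N) as it is pressed down past, then it holds the heel's top edge. Pressing down on the fin takes roughly 5 to 10 N; the carrier's weight is not enough. Housing behind it: to x -172, z 42.
- lever (a joint): Lever of the press, rad: 0 raised at rest (spring), grows as the handle is pushed down, stop near 0.73. Hinge along the press's x through (x 35, y 75, z 80) mm in its frame; the arm points to its +y (left seen from the robot), 180 long from hinge to bar axis, 0.66 above level at rest, 0.07 below at the stop. About 3 to 4 N at the bar at rest, 10 N at the stop; it flies back if let go.
- lever_bar (a point): Centre of the black handle bar at the lever's end: 28 mm diameter, 100 mm long, parallel to the press's x. In the press's frame (35, 217, 190) at rest, (35, 255, 67) at the stop.
- carrier_grip (a point): Centre of the fin of the loose tag carrier (steel, 0.25 to 0.4 kg) lying flat right of the press. x points to the tongue, z up. Plate 150 long (x), 50 wide, 5 thick, its last 20 at +x narrowed to a tongue 40 wide. Dark upright fin 50 long (x), 12 thick (y), from 5 to 41 above the underside; this point is 23 above the underside, 109 behind the tongue's end, 41 ahead of the heel edge. mm
- carrier_tip (a point): Middle of the tongue's end edge, on the carrier's underside; axes as carrier_grip. Seated: about (14, 0, 20) mm in the press's frame.
- carrier_heel (a point): Middle of the other end edge (heel, by the fin), on the carrier's underside. Seated, it is at about (-136, 0, 20) in the press's frame, with the roller over the plate's edge.
- core0_mid (a point): Centre of a standing concrete test cylinder, 75 diameter, 150 high, behind the press; leave it alone.
- core1_mid (a point): Centre of a standing concrete test cylinder, 75 diameter, 150 high, behind the press; leave it alone.
- core2_mid (a point): Centre of a standing concrete test cylinder, 75 diameter, 150 high, behind the press; leave it alone.
- cube0_mid (a point): Centre of a 50 mm mortar cube on the bench beside the press; leave it alone.
- cube1_mid (a point): Centre of a 50 mm mortar cube on the bench beside the press; leave it alone.
- tin_mid (a point): Middle of a small open metal tin, 76 diameter, 55 high, left front; leave it alone.
- brush: Hand brush lying near the robot's right front; a bystander, leave it alone.
There are look-alikes about, which are no part of the job. What is meant by the part that bears carrier_grip is not blue or green, and is the larger of those in its own colour.

How it is judged:
On the way, in this order (a step that is already met when the one before it is completed fails the run):
1. the carrier lies seated in the press: tongue in the throat, heel pressed down flat under the roller (x of carrier_tip in the frame of press between 0.0085 and 0.017 m and y of carrier_tip in the frame of press between -0.006 and 0.006 m and z of carrier_tip in the frame of press between 0.017 and 0.0225 m and y of carrier_heel in the frame of press between -0.012 and 0.012 m and z of carrier_heel in the frame of press between 0.017 and 0.0225 m), for 0.3 s.
2. with the carrier seated, the handle is held down at its stop (all of step 1 and value of joint lever above 0.7 rad), for 0.3 s.
At the end, for the whole second after the job is handed in: The carrier lies still in the press: tongue end 8.5 to 17 mm into the throat and within 6 mm of its middle, both ends within about 2.5 mm of the nest floor, heel within 12 mm of the middle; the lever is back at rest (below 0.03 rad) (all of step 1 and value of joint lever below 0.03 rad and linear speed of carrier below 0.02 m/s); the robot touches nothing.
It fails at once if the handle snaps back (faster than 3 rad/s, about 0.5 m/s at the bar) (velocity of joint lever below -3 rad/s).
It fails at once if the lever is strained (more than 50 N on it) (contact force between any of the fingers, the arm and lever above 50 N).
It fails at once if another thing on the bench is shifted by more than 30 mm (distance of any of core0_mid, core1_mid, core2_mid, cube0_mid, cube1_mid, tin_mid, brush from where it was at the start of the episode above 0.03 m).
It also fails if it takes over 58 s, if anything falls off the work surface, if the arm or the gripper's body presses on something with over 40 N, if the wrist force passes 120 N, or if a joint passes its speed limit or range.

## Robot

A 6-joint arm with a two-finger parallel gripper is mounted at the origin on the work surface. World frame = base frame: x ahead of the robot, y to its left, z up, the work surface at z = 0. Lengths are in m, angles in rad, forces in N, time in s.
With the tool pointing down it reaches from about 0.375 to 0.9 m from the base axis. Payload 3.1 kg.
Tool frame: the origin (TCP) lies midway between the tips of the shut fingers; the grasp point (between the pads) lies 19 mm behind it; z points along the fingers, y is the line along which they close (so a half turn about z gives the same grasp; the last joint's range is limited). The gripper opens to 85 mm and grips with 20 to 120 N. Pads are 22 mm wide; open, the fingers measure 114 mm over their backs; the gripper's body (76 mm by 85 mm) begins 54 mm behind the grasp point. The pads swing forward as they close: fully open they stand 13 mm farther back than shut.
Start: joints at [0.985, 0.527, 1.433, -0, 1.181, -0.178], TCP at [0.248, 0.574, 0.231] pointing down, gripper open.
Joint ranges: [-3.08, 3.08], [-0.75, 2.2], [0.22, 2.44], [-1.43, 4.57], [0, 2.65], [-2.85, 2.85]. Speed limits (rad/s): [2.79, 2.79, 3.14, 3.14, 3.14, 3.14].

## Interface

Orientations are given as a unit quaternion [x, y, z, w].
In Python, from station import manip gives the robot as it stands.
- The arm moves only by the tool step_arm, never from a script. Its argument "targets" is text: rows parted by semicolons, each of 4 numbers parted by spaces: the shift along the tool's x, y, z in mm, then the turn about the tool's z in degrees. A call has 1 to 12 rows; each row is the pose to reach, as a shift and turn from the pose commanded when the call began, along the tool's axes at that moment; what a row does not reach only later rows make up. A row lasts 1/10 s, in which the tool goes at most 50 mm and 8.59 degrees, less where a joint would pass 70% of its speed; a pose out of reach is approached as far as the arm can. A call with a gripper value outside its range is refused whole. "gripper" is the closure, from 0 (fully open) to 1 (shut), set as the call begins (left out, the last holds). The fingers move at their own pace and stop on an object; "squeeze" is the grip in N (left out, the last holds). Time passes only in rows, so rows that repeat a pose let the fingers close. It gives the time, the measured TCP pose, the force, the opening and the grip force at its end, in the units of the state.
- manip.sense(): the state, without advancing time (a new reading comes with each control period).
- manip.snapshot(name): name is "scene" or "top" or "wrist"; returns the picture (384x512x3 uint8, red, green, blue); there is no depth.
- manip.get_calibration(name): a dict with "fov_y" (degrees; the focal length in pixels is half the picture's height over the tangent of half this angle, whatever the lens; pixels are square), "cx", "cy" (the principal point, pixels), "extrinsics" (4x4, takes a point from camera to world coordinates); the wrist camera has in their place "tool_from_camera" (4x4, takes a point from camera to tool coordinates, whose origin is the TCP and whose axes are the flange's). Camera axes: x right, y down, z forward; pixel columns grow to the right and rows downward; lengths in m; the calibration is good to about 2 mm. A picture is of the moment at which its call begins: read the wrist's pose just before it. get_calibration takes no time and is no camera call.
- manip.sign_off(): hands the job in; it is judged then, once.
Trained networks look in the newest picture that a camera, given by its name, has taken for a name from the list of things; names that differ only in an ending like _2 or _b are one class to them, and where a whole thing is asked for, a point or a joint stands for the part that bears it (a point fixed in the world has none). Each returns a list of dicts, best first, with "p" (0 to 1); they miss things now and then, are a little off and sometimes report something else, mostly with a low value. They report only what shows in the picture. A call takes as long as a camera call. They do not tell look-alikes from the thing itself.
- manip.recognise(camera, query): "position" ([column, row] in pixels, amid what is visible of it).
- manip.masks_of(camera, query): "pixels" (384x512 bool, what is visible of it) and "position" ([column, row] in pixels, amid what is visible of it).
- manip.mark_of(camera, query): "position" ([column, row] in pixels: a listed point, or the origin of a listed thing).
The state is a dict: "t": time; "q": joint angles; "qd": joint speeds; "tau": joint torques, N m; "tcp_pos": TCP position; "tool_rot": TCP orientation; "force": force on the tool from outside, world axes, zero at the start; "ft_torque": the same for the moment, N m; "finger_gap": opening from 0.0 (shut) to 1.0 (fully open); "gripper_force": force on a finger pad.
Only numpy, scipy, OpenCV 4.12 (cv2) and the standard library are available. Lean on these libraries where they do the work, as an engineer would, in place of code of your own. Each camera call takes 0.05 s, during which the arm holds its last target. There are 200 camera calls.

## Working session

There is one attempt and no reset: what is moved stays moved. The work goes in short steps, Python scripts to look and compute and a tool call to move; the robot and the scene stay as the last step left them, time stands still between calls to the robot, and variables do not carry over. Pictures are saved under pics/ and viewed, at most 10 in all, crops included, and the job is handed in when it is done.

Besides the shell and the picture viewer there is one more tool, called as name(argument=value, ...) on one line, values as JSON. step_arm: Moves the arm, as the interface text tells. Its arguments: {"type":"object","properties":{"targets":{"type":"string"},"gripper":{"type":"number"},"squeeze":{"type":"number"}},"required":["targets"]}

```bash
mkdir -p pics
cat > h.py <<'E'
import numpy as np, cv2
from station import manip as m
from scipy.spatial.transform import Rotation as R
def snap(c,n=None):
    s=m.sense(); im=m.snapshot(c)
    if n: cv2.imwrite('pics/'+n,im[:,:,::-1])
    return s,im
def cam(c,s=None):
    k=m.get_calibration(c); f=192/np.tan(np.radians(k['fov_y'])/2)
    if c=='wrist':
        T=np.eye(4);T[:3,:3]=R.from_quat(s['tool_rot']).as_matrix();T[:3,3]=s['tcp_pos'];E=T@np.array(k['tool_from_camera'])
    else:E=np.array(k['extrinsics'])
    return f,k['cx'],k['cy'],E
def ray(C,p,z):
    f,cx,cy,E=C; d=E[:3,:3]@np.array([(p[0]-cx)/f,(p[1]-cy)/f,1]);o=E[:3,3]
    return o+d*(z-o[2])/d[2]
def proj(C,P):
    f,cx,cy,E=C; q=(np.array(P)-E[:3,3])@E[:3,:3]; return np.array([cx+f*q[...,0]/q[...,2],cy+f*q[...,1]/q[...,2]]).T
E
python3 - <<'E'
from h import *
np.set_printoptions(precision=4,suppress=True)
zz=dict(press=0,throat=.026,roller_axis=.03,lever_bar=.19,carrier_grip=.023,carrier_tip=0,carrier_heel=0)
ims=[]
for c in('top','scene'):
    s,im=snap(c,c+'0.png'); C=cam(c); ims.append(im)
    print(c,C[0],C[3][:3,3])
    for q,z in zz.items():
        for r in m.mark_of(c,q)[:4]: print(c,q,round(r['p'],2),np.round(r['position'],1),ray(C,r['position'],z))
print(s)
cv2.imwrite('pics/a.png',cv2.resize(np.hstack([ims[0]]),(800,600))[:,:,::-1])
cv2.imwrite('pics/b.png',cv2.resize(np.hstack([ims[1]]),(800,600))[:,:,::-1])
E
```

```text
top 464.5992952626567 [ 0.4509 -0.0294  1.6304]
top press 0.89 [272.7 197. ] [ 0.5372 -0.0851  0.    ]
top press 0.36 [206.9 188.5] [0.5701 0.1459 0.    ]
top throat 0.77 [275.8 195.4] [ 0.5413 -0.0951  0.026 ]
top throat 0.59 [342.3 215.7] [ 0.4683 -0.3234  0.026 ]
top roller_axis 0.71 [278.8 238. ] [ 0.3944 -0.1031  0.03  ]
top lever_bar 0.8 [207.4 188.4] [0.5565 0.1239 0.19  ]
top carrier_grip 0.84 [379.2 198. ] [ 0.528  -0.4529  0.023 ]
top carrier_grip 0.71 [386.4 240.7] [ 0.3804 -0.4739  0.023 ]
top carrier_grip 0.67 [341.2 214.6] [ 0.4722 -0.3202  0.023 ]
top carrier_grip 0.59 [218.2 235.9] [0.404  0.1056 0.023 ]
top carrier_tip 0.96 [383.7 267.1] [ 0.2878 -0.4684  0.    ]
top carrier_tip 0.88 [384.6 175.3] [ 0.6088 -0.48    0.    ]
top carrier_tip 0.74 [232.7 217.5] [0.467  0.0561 0.    ]
top carrier_tip 0.58 [343.1 184.2] [ 0.5792 -0.3334  0.    ]
top carrier_heel 0.7 [213.8 244.8] [0.3725 0.1232 0.    ]
top carrier_heel 0.63 [342.4 226.7] [ 0.4301 -0.3276  0.    ]
top carrier_heel 0.53 [372.  207.8] [ 0.495  -0.4328  0.    ]
scene 402.20587261474265 [ 1.3167 -0.4989  0.8336
[... 767 characters left out ...]
3.1 271. ] [ 0.5044 -0.4306  0.    ]
scene carrier_heel 0.77 [272.7 182.8] [0.3557 0.139  0.    ]
scene carrier_heel 0.76 [ 97.7 260.5] [ 0.432  -0.4814  0.    ]
scene carrier_heel 0.64 [323.7 253.3] [ 0.7178  0.0845 -0.    ]
{'t': 0.4, 'q': array([ 0.9845,  0.5277,  1.4329,  0.    ,  1.1814, -0.1785]), 'qd': array([-0.0018, -0.001 , -0.0022, -0.0005,  0.001 , -0.0001]), 'tau': array([ -0.0004, -44.1807, -17.8089,  -0.0002,   0.0033,  -0.    ]), 'tcp_pos': array([0.2478, 0.5737, 0.2312]), 'tool_rot': array([ 0.2025,  0.9793, -0.0002, -0.0001]), 'force': array([ 0.0782, -0.437 ,  0.7015]), 'ft_torque': array([-0.0229,  0.0263, -0.026 ]), 'gripper_force': 0.0, 'finger_gap': 0.9951468198456596}
```

View pics/a.png

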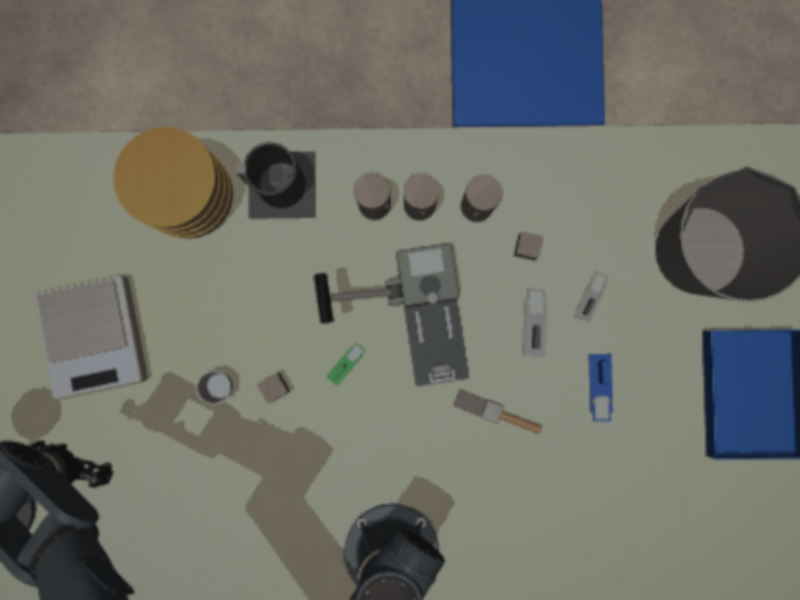

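View pics/b.png

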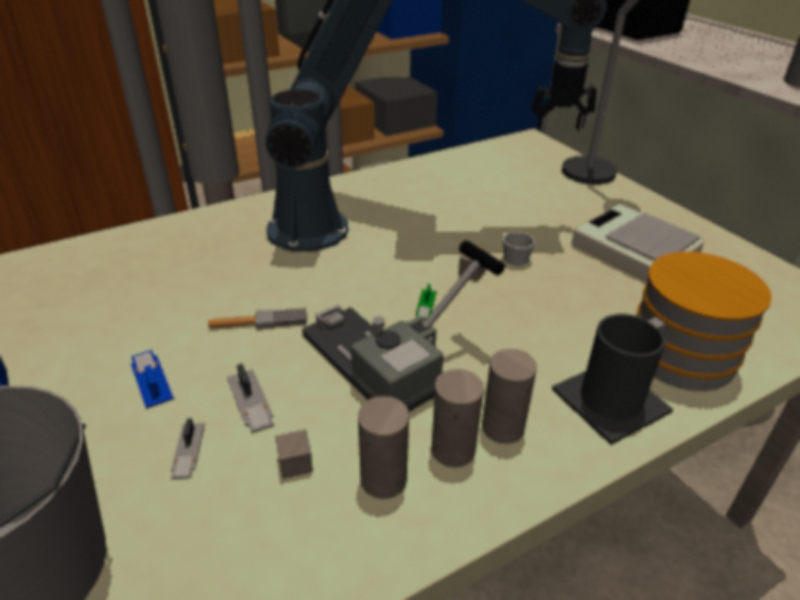

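The job's carrier is the larger grey one, with its fin near (0.472, -0.32) and tongue pointing away from the robot. The press has a yaw of about +0.1. Next I'll look from nearby.

```bash
cat >> h.py <<'E'
def go(p,xdir=None):
    """tool-frame shift(mm) and turn(deg) to TCP p with tool x along world angle xdir(deg)"""
    s=m.sense(); M=R.from_quat(s['tool_rot']).as_matrix()
    d=M.T@(np.array(p)-s['tcp_pos'])*1000; a=np.degrees(np.arctan2(M[1,0],M[0,0]))
    t=0 if xdir is None else -((xdir-a+180)%360-180)
    print('shift',np.round(d,1),'turn',round(t,2),'x at',round(a,2),'tcp',np.round(s['tcp_pos'],4),'t',round(s['t'],2))
E
python3 -c "
from h import *
print(np.round(m.get_calibration('wrist')['tool_from_camera'],3),m.get_calibration('wrist')['fov_y'])
go([.40,-.22,.33],177)"
```

```text
[[ 0.    -0.958 -0.287  0.071]
 [ 1.     0.001 -0.001 -0.001]
 [ 0.001 -0.287  0.958 -0.141]
 [ 0.     0.     0.     1.   ]] 64.11608332945974
shift [-454.5 -668.3  -98.7] turn -20.36 x at 156.64 tcp [0.2478 0.5737 0.2313] t 0.8
```

step_arm(targets="-20 -20 -50 0; -60 -65 -90 0; -85 -110 -99 -3; -110 -155 -99 -6; -135 -195 -99 -9; -160 -235 -99 -12; -190 -275 -99 -15; -217 -318 -99 -17; -245 -358 -99 -19; -272 -400 -99 -20.4; -299 -440 -99 -20.4; -326 -480 -99 -20.4")

```text
t: 2.0
tcp_pos: [0.3531, 0.021, 0.3308]
tool_rot: [0.026, 1.0, -0.0, 0.001]
force: [1.1, 0.1, -1.1]
finger_gap: 1.0
gripper_force: 0.0
```

```bash
python3 -c "
from h import *
go([.40,-.22,.33],177)"
```

```text
shift [ -59.3 -238.3    0.9] turn 0.03 x at 177.03 tcp [0.3531 0.021  0.3308] t 2.0
```

step_arm(targets="-10 -45 0 0; -22 -93 0 0; -34 -140 0 0; -46 -187 0 0; -57 -230 0 0; -59 -238 0 0; -59 -238 0 0; -59 -238 0 0")

```text
t: 2.8
tcp_pos: [0.3991, -0.2165, 0.33]
tool_rot: [0.026, 1.0, 0.001, -0.001]
force: [0.4, 0.3, 0.8]
finger_gap: 1.006
gripper_force: 0.0
```

Run:
```python
from h import *
np.set_printoptions(precision=4,suppress=True)
s,im=snap('wrist','w1.png');C=cam('wrist',s)
zz=dict(press=0,throat=.026,roller_axis=.03,carrier_grip=.023,carrier_tip=0,carrier_heel=0)
for q,z in zz.items():
    for r in m.mark_of('wrist',q)[:3]: print(q,round(r['p'],2),np.round(r['position'],1),ray(C,r['position'],z))
cv2.imwrite('pics/w1b.png',cv2.resize(im,(800,600))[:,:,::-1])
go([.4735,-.322,.15])
```

```text
press 0.67 [331.  230.6] [ 0.5447 -0.1014  0.    ]
roller_axis 0.96 [328.6 148. ] [ 0.4009 -0.1144  0.03  ]
carrier_grip 0.9 [191.4 197.7] [ 0.468  -0.3223  0.023 ]
carrier_grip 0.84 [477.8 134. ] [0.3928 0.1027 0.023 ]
carrier_grip 0.76 [ 85.7 154. ] [ 0.3927 -0.4703  0.023 ]
carrier_tip 0.93 [196.2 254.4] [ 0.5772 -0.331   0.    ]
carrier_tip 0.85 [112.8 272.6] [ 0.6048 -0.48    0.    ]
carrier_tip 0.84 [74.4 75. ] [ 0.2814 -0.4755  0.    ]
carrier_heel 0.97 [190.3 167.5] [ 0.4255 -0.324   0.    ]
carrier_heel 0.75 [486.7 119.8] [0.3755 0.1291 0.    ]
carrier_heel 0.72 [131.7 222.5] [ 0.5131 -0.4313  0.    ]
shift [ -78.9 -101.2  180.5] turn 0 x at 177.11 tcp [ 0.3998 -0.2169  0.3305] t 3.15
```

View pics/w1b.png

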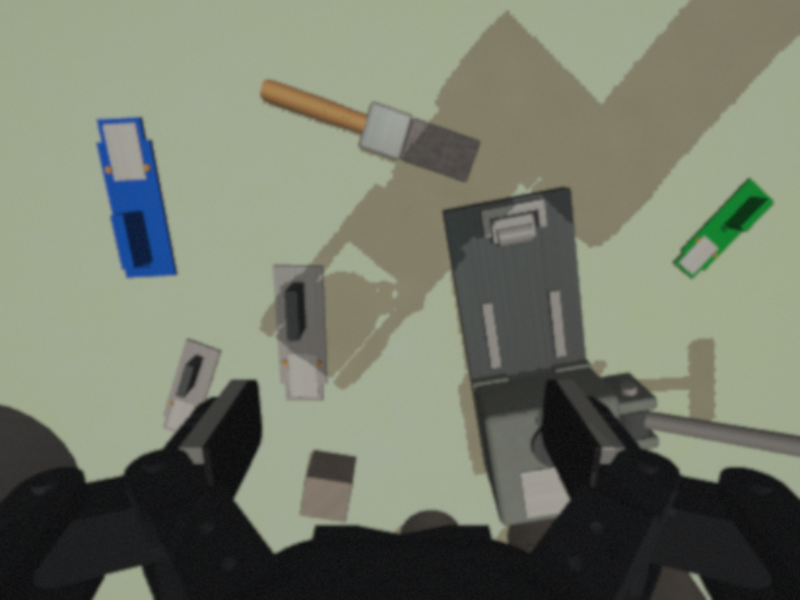

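The wrist picture is sharp. It shows the carrier at around (300,330), the press's front base corners at (443,211) and (570,188), and the rails at about (490,335) and (555,325). Next I'll fit both poses.

```bash
cat >> h.py <<'E'
from scipy.optimize import least_squares
def fit(C,P,px,x0):
    P=np.array(P,float)/1000; px=np.array(px,float)
    def W(v): return np.c_[P[:,:2]@R.from_euler('z',v[2]).as_matrix()[:2,:2].T+v[:2],P[:,2]]
    r=least_squares(lambda v:(proj(C,W(v))-px).ravel(),x0,loss='soft_l1')
    print('fit xy',np.round(r.x[:2],4),'yaw deg',round(np.degrees(r.x[2]),2)); print(np.round(proj(C,W(r.x))-px,1).tolist()); return r.x
E
python3 - <<'E'
from h import *
s=m.sense();C=cam('wrist',s)
P=[[-175,-60,20],[-175,60,20],[-80,-28,26],[-80,28,26],[-10,-28,26],[-10,28,26],[-143,0,39]]
px=np.array([[443,211],[570,188],[494,303],[549,292],[500,366],[556,357],[515,226]])*.64
fit(C,P,px,[.54,-.09,.1])
P=[[0,-25,5],[0,25,5],[150,-20,5],[150,20,5],[150,0,0],[0,0,0],[41,0,23]]
px=np.vstack([np.array([[274,266],[323,265],[288,400],[323,398]])*.64,[[196.2,254.4],[190.3,167.5],[191.4,197.7]]])
# image left is -y
v=fit(C,P,px,[.427,-.324,-.04])
g=v[:2]+.041*np.array([np.cos(v[2]),np.sin(v[2])]);print(g)
go([g[0],g[1],.075],np.degrees(v[2])+180)
E
```

```text
fit xy [ 0.5462 -0.0958] yaw deg 7.96
[[-0.3, -0.1], [0.8, -1.1], [-1.6, -0.6], [-0.1, -0.2], [0.5, 0.5], [-0.1, 0.1], [0.2, 6.2]]
fit xy [ 0.4287 -0.3235] yaw deg -3.18
[[-0.6, -1.1], [0.2, -0.2], [-0.3, -0.4], [0.8, 1.0], [0.1, -0.2], [1.2, 1.1], [-1.5, 0.2]]
[ 0.4696136  -0.32574333]
shift [ -75.2 -105.1  255.5] turn 0.29 x at 177.11 tcp [ 0.3998 -0.2169  0.3305] t 3.15
```

step_arm(targets="-20 -28 35 0; -40 -56 75 0.3; -60 -84 115 0.3; -75 -105 155 0.3; -75 -105 195 0.3; -75 -105 235 0.3; -75 -105 265 0.3; -75 -105 290 0.3; -75 -105 305 0.3; -75 -105 318 0.3; -75 -105 318 0.3; -75 -105 318 0.3")

```text
t: 4.35
tcp_pos: [0.4697, -0.3269, 0.0129]
tool_rot: [0.028, 1.0, -0.0, 0.0]
force: [0.2, -0.4, 0.3]
finger_gap: 0.998
gripper_force: 0.0
```

Run:
```python
from h import *
s,im=snap('wrist');cv2.imwrite('pics/w2.png',im[:,:,::-1])
go([.4696,-.3257,.012],176.8); print(s['force'])
```

```text
shift [0.4 1.4 1.4] turn -0.06 x at 176.74 tcp [ 0.4699 -0.3271  0.0134] t 4.4
[ 0.18625184 -0.37930143  0.30920928]
```

View pics/w2.png

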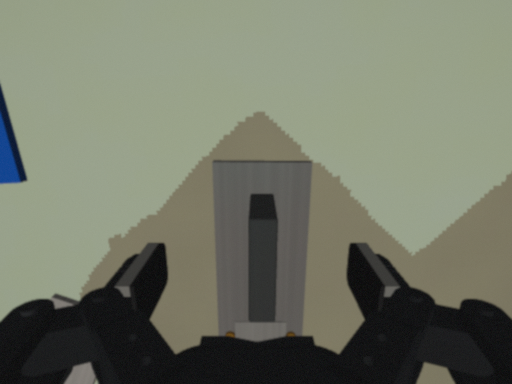

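step_arm(targets="0 1 1 0; 0 1 1 0; 0 1 1 0; 0 1 1 0; 0 1 1 0; 0 1 1 0; 0 1 1 0; 0 1 1 0", gripper=1, squeeze=25)

```text
t: 5.2
tcp_pos: [0.4694, -0.3255, 0.0115]
tool_rot: [0.029, 1.0, -0.0, 0.0]
force: [-0.1, 0.4, 3.9]
finger_gap: 0.138
gripper_force: 26.4
```

step_arm(targets="0 1 -10 0; 0 1 -25 0; 0 1 -45 0; 0 1 -65 0; 0 1 -85 0; 0 1 -99 0; 0 1 -99 0; 0 1 -99 0")

```text
t: 6.0
tcp_pos: [0.4691, -0.3244, 0.1104]
tool_rot: [0.028, 1.0, -0.0, -0.0]
force: [0.1, 0.3, -4.3]
finger_gap: 0.135
gripper_force: 25.5
```

Run:
```python
from h import *
s,im=snap('wrist');cv2.imwrite('pics/w3.png',im[:,:,::-1])
sc=m.snapshot('scene')[150:290,60:260];cv2.imwrite('pics/s3.png',cv2.resize(sc,(800,560))[:,:,::-1])
print(s['force'],s['ft_torque'],s['finger_gap'],s['gripper_force'],s['tcp_pos'])
for q in('carrier_tip','carrier_heel','carrier_grip'):
  for c in('wrist','scene'): print(c,q,[(round(r['p'],2),np.round(r['position'],1)) for r in m.mark_of(c,q)[:3]])
C=cam('scene');print(proj(C,s['tcp_pos']),proj(cam('wrist',s),s['tcp_pos']))
```

```text
[ 0.06824587  0.30664387 -4.34114685] [ 0.03763995  0.11106947 -0.01044248] 0.13481981489622502 25.498288571834564 [ 0.46913151 -0.32435632  0.11044128]
wrist carrier_tip []
scene carrier_tip [(0.76, array([268.5, 204.4])), (0.75, array([160.5, 246.9])), (0.63, array([ 90.4, 229.3]))]
wrist carrier_heel [(0.96, array([136.9, 235.9])), (0.71, array([256.9, 161.9]))]
scene carrier_heel [(0.79, array([145.6, 217.1])), (0.76, array([ 98.9, 256.7])), (0.75, array([304. , 164.6]))]
wrist carrier_grip [(0.72, array([124. , 272.2])), (0.58, array([259.4, 257.7])), (0.57, array([ 48.9, 103.6]))]
scene carrier_grip [(0.77, array([117.2, 276.3])), (0.72, array([150.6, 214.6])), (0.66, array([ 98.5, 245.7]))]
[151.28671567 219.99431383] [260.63371744 245.28704895]
```

View pics/w3.png

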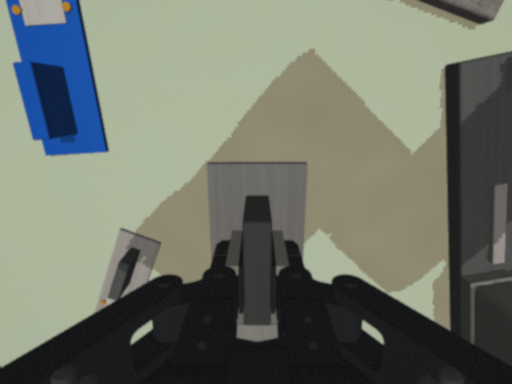

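View pics/s3.png

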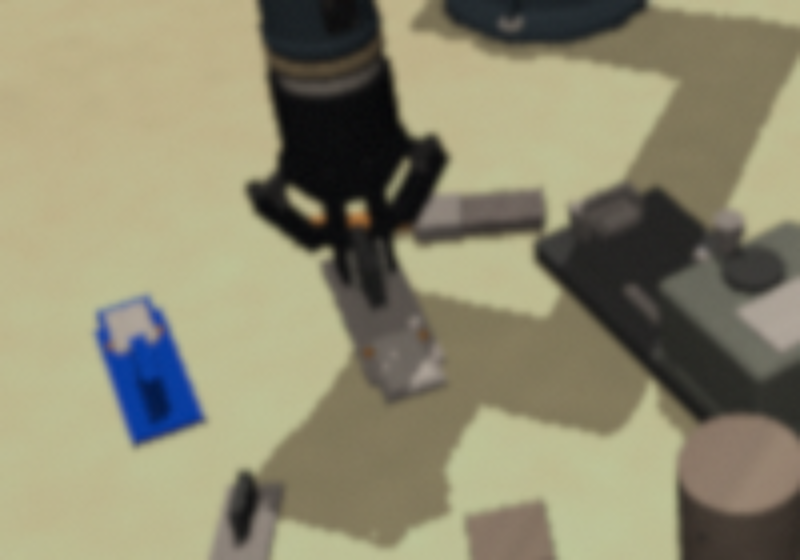

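The fin is gripped and the carrier is still level, since the heel edge stays at row 161. I'll carry it above the nest, then check the alignment.

```bash
cat >> h.py <<'E'
PR=[.5462,-.0958,7.96]
def pw(x,y,z):
    a=np.radians(PR[2]); return [PR[0]+(x*np.cos(a)-y*np.sin(a))/1000,PR[1]+(x*np.sin(a)+y*np.cos(a))/1000,z/1000]
E
python3 - <<'E'
from h import *
go(pw(-130,0,130),180+PR[2])
E
```

```text
shift [ 63.6 207.2 -20.1] turn -11.23 x at 176.73 tcp [ 0.4692 -0.3243  0.1097] t 6.4
```

step_arm(targets="20 10 -15 0; 45 35 -20 -2; 65 70 -20 -4; 70 105 -20 -6; 70 140 -20 -8; 68 170 -20 -10; 65 195 -20 -11.2; 64 207 -20 -11.2; 64 207 -20 -11.2; 64 207 -20 -11.2; 64 207 -20 -11.2")

```text
t: 7.5
tcp_pos: [0.4178, -0.1156, 0.1304]
tool_rot: [-0.069, 0.998, -0.0, 0.0]
force: [-0.4, -0.2, -2.9]
finger_gap: 0.136
gripper_force: 25.5
```

Run:
```python
from h import *
s,im=snap('wrist');cv2.imwrite('pics/w4.png',cv2.resize(im,(800,600))[:,:,::-1])
go(pw(-130,0,130),180+PR[2]); print(s['tcp_pos'])
C=cam('wrist',s);print(C[3][:3,3])
for q in [(-175,-60,20),(-175,60,20),(-143,-15,39),(-143,15,39),(-80,-28,26),(-80,28,26)]: print(q,proj(C,np.array(pw(*q)))/.64)
```

```text
shift [-0.   1.7  0.3] turn -0.12 x at -172.16 tcp [ 0.4176 -0.1155  0.1303] t 7.55
[ 0.41781095 -0.1155502   0.13036634]
[ 0.34675144 -0.12742626  0.27161942]
(-175, -60, 20) [293.62144666 207.7393548 ]
(-175, 60, 20) [524.71324441 207.50813253]
(-143, -15, 39) [379.46575443 276.42924091]
(-143, 15, 39) [439.41161821 276.38379423]
(-80, -28, 26) [359.05071698 379.10996182]
(-80, 28, 26) [458.30719562 379.07063583]
```

View pics/w4.png

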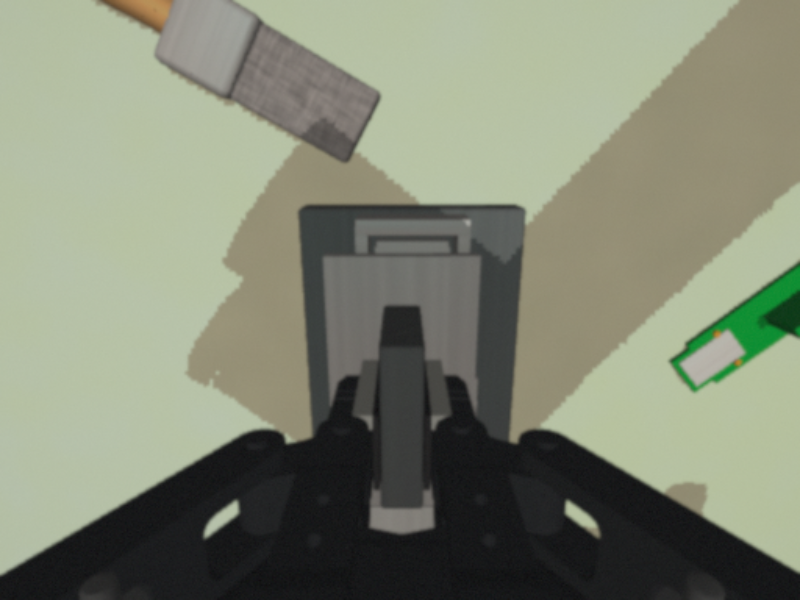

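The carrier hangs over the nest, with its heel edge at row 256 spanning columns 323–480. The base's front corners are at (301,208) and (524,208), so the press's midline is at 412 and the carrier's at about 402. I'll work out the lateral shift.

Run:
```python
from h import *
s=m.sense();C=cam('wrist',s); print(C[1:3])
M=R.from_quat(s['tool_rot']).as_matrix()
T=lambda u,v,z:np.round(M.T@(ray(C,(u*.64,v*.64),z)-s['tcp_pos'])*1000,1)
print('heel',T(323,256,.1240),T(480,256,.1240))
print('base',T(301,209,.02),T(524,209,.02),T(313,437,.02),T(511,437,.02))
print('housing',T(355,221,.042),T(470,221,.042),'roller',T(374,242,.037),T(452,242,.037))
```

```text
(256.7965730896031, 190.12037195014346)
heel [ 41.2 -26.8   6.3] [41.3 22.5  6.3]
base [ 44.5 -54.4 110.4] [ 44.5  61.5 110.3] [-91.1 -55.2 110.4] [-91.   63.7 110.3]
housing [ 41.2 -24.4  88.3] [41.2 30.6 88.3] roller [ 30.2 -15.7  93.3] [30.2 22.8 93.3]
```

step_arm(targets="-5 3 25 0; -14 5 50 -0.2; -14 5.5 65 -0.2; -14 5.5 74 -0.2; -14 5.5 74 -0.2; -14 5.5 74 -0.2", squeeze=20)

```text
t: 8.15
tcp_pos: [0.4305, -0.1074, 0.0565]
tool_rot: [-0.071, 0.998, -0.0, 0.0]
force: [0.8, -0.6, -3.8]
finger_gap: 0.132
gripper_force: 25.4
```

step_arm(targets="0 0 2 0; 0 0 4 0; 0 0 6 0; 0 0 7 0; 0 0 8 0; 0 0 9 0; 0 0 9 0")

```text
t: 8.85
tcp_pos: [0.4334, -0.1075, 0.0488]
tool_rot: [-0.07, 0.998, -0.001, 0.003]
force: [5.0, 4.5, 7.8]
finger_gap: 0.138
gripper_force: 27.7
```

Run:
```python
from h import *
s,im=snap('wrist');sc=m.snapshot('scene')[150:290,170:370]
cv2.imwrite('pics/w5.png',np.hstack([cv2.resize(im[100:384,130:390],(400,437)),cv2.resize(sc,(400,437))])[:,:,::-1])
print(s['tcp_pos'],s['force'],s['ft_torque']); go(pw(-116,0,48))
```

```text
[ 0.43343175 -0.10747812  0.0488042 ] [4.9768906  4.45073323 7.76063273] [ 0.75575207 -0.51836955 -0.12102033]
shift [ 2.7 -4.   0.8] turn 0 x at -171.96 tcp [ 0.4334 -0.1075  0.0488] t 8.95
```

View pics/w5.png

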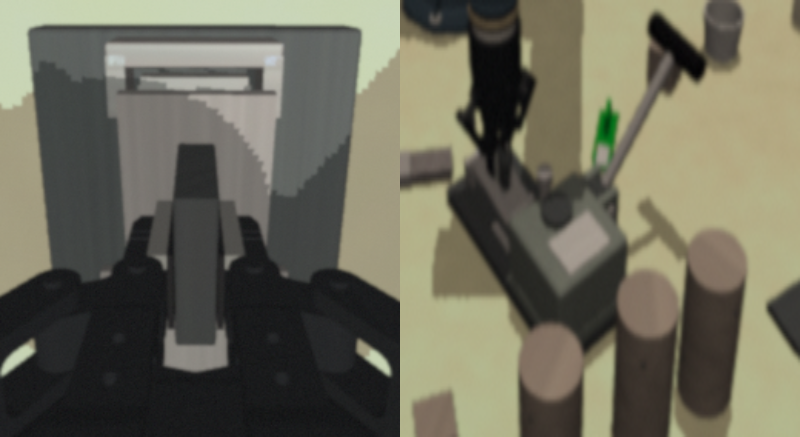

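Run:
```python
from h import *
s=m.sense();C=cam('wrist',s);a=np.radians(PR[2])
def T(u,v,z):
    p=ray(C,(130+u*.65,100+v*.65),z)-np.array([PR[0],PR[1],0]); return np.round([1000*(p[0]*np.cos(a)+p[1]*np.sin(a)),1000*(-p[0]*np.sin(a)+p[1]*np.cos(a)),z*1000],1)
print('base front',T(30,30,.02),T(360,30,.02))
print('housing',T(195,43,.042)); 
for z in(.025,.039,.044,.048): print('heel edge L/R',T(118,92,z),T(273,92,z))
for z in(.03,.036,.039):print('roller vis',T(195,76,z),T(195,88,z))
# tilt hypotheses: fin top heel end corner row 144 and front end row 344
for z in(.085,.08,.09):print('fin',T(195,144,z),T(195,344,z))
```

```text
base front [-174.1  -56.5   20. ] [-174.3   59.5   20. ]
housing [-171.8    1.7   42. ]
heel edge L/R [-153.   -25.6   25. ] [-153.1   29.3   25. ]
heel edge L/R [-155.8  -23.3   39. ] [-155.9   27.    39. ]
heel edge L/R [-156.8  -22.4   44. ] [-157.    26.2   44. ]
heel edge L/R [-157.6  -21.8   48. ] [-157.8   25.5   48. ]
roller vis [-159.6    1.7   30. ] [-155.5    1.7   30. ]
roller vis [-160.6    1.7   36. ] [-156.6    1.7   36. ]
roller vis [-161.1    1.7   39. ] [-157.2    1.7   39. ]
fin [-152.8    1.9   85. ] [-96.7   2.   85. ]
fin [-151.2    1.9   80. ] [-92.4   2.   80. ]
fin [-154.4    1.9   90. ] [-100.9    2.    90. ]
```

step_arm(targets="0 0 1 0; 0 0 2 0; 0 0 3 0; 0 0 3 0")

```text
t: 9.35
tcp_pos: [0.4343, -0.1076, 0.0467]
tool_rot: [-0.07, 0.998, -0.002, 0.005]
force: [6.7, 6.2, 15.2]
finger_gap: 0.137
gripper_force: 29.4
```

Run:
```python
from h import *
s,im=snap('wrist')
cv2.imwrite('pics/w6.png',cv2.resize(im[100:384,130:390],(400,437))[:,:,::-1])
print(s['tcp_pos'],s['force'],s['ft_torque'],s['finger_gap'],s['gripper_force'])
```

```text
[ 0.43430707 -0.10757432  0.04667234] [ 6.663547    6.23310351 15.22175258] [ 1.08209109 -0.53203221 -0.15544196] 0.1372819688716145 29.43342000246048
```

View pics/w6.png

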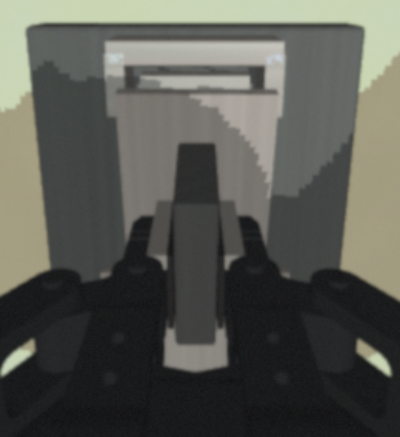

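The heel sits on the roller and the carrier has tilted only part of the way. I'll ease the load and let go, so the tongue drops to the floor by its own weight.

step_arm(targets="0 0 -1 0; 0 0 -2 0; 0 0 -3 0; 0 0 -3.5 0; 0 0 -3.5 0")

```text
t: 9.9
tcp_pos: [0.4298, -0.1067, 0.0477]
tool_rot: [-0.071, 0.997, 0.0, -0.0]
force: [1.1, 0.0, -1.0]
finger_gap: 0.134
gripper_force: 26.7
```

step_arm(targets="0 0 0 0; 0 0 0 0; 0 0 0 0; 0 0 0 0", gripper=0.5)

```text
t: 10.3
tcp_pos: [0.4302, -0.1068, 0.0478]
tool_rot: [-0.071, 0.997, 0.0, -0.0]
force: [0.1, -0.1, 0.0]
finger_gap: 0.499
gripper_force: 0.0
```

Run:
```python
from h import *
s,im=snap('wrist','w7raw.png')
cv2.imwrite('pics/w7.png',cv2.resize(im[60:384,80:430],(600,555))[:,:,::-1])
print(s['tcp_pos'],s['force'],s['ft_torque'],s['finger_gap'],s['gripper_force'])
go(pw(-113,1.7,50))
for q in('carrier_tip','carrier_heel','carrier_grip','roller_axis'):
  for c in('wrist',): print(c,q,[(round(r['p'],2),np.round(r['position'],1)) for r in m.mark_of(c,q)[:3]])
```

```text
[ 0.43022388 -0.10681462  0.04777547] [ 0.1084234  -0.13335465  0.00656068] [0.02854805 0.03392945 0.01721353] 0.49917061663470397 0.0
shift [-3.3 -3.5 -2.2] turn 0 x at -171.87 tcp [ 0.4303 -0.1068  0.0478] t 10.35
wrist carrier_tip [(0.93, array([492.5, 276.8])), (0.27, array([254. , 158.5]))]
wrist carrier_heel [(0.81, array([254.4, 156.7]))]
wrist carrier_grip [(0.82, array([260.3, 254.5]))]
wrist roller_axis []
```

View pics/w7.png

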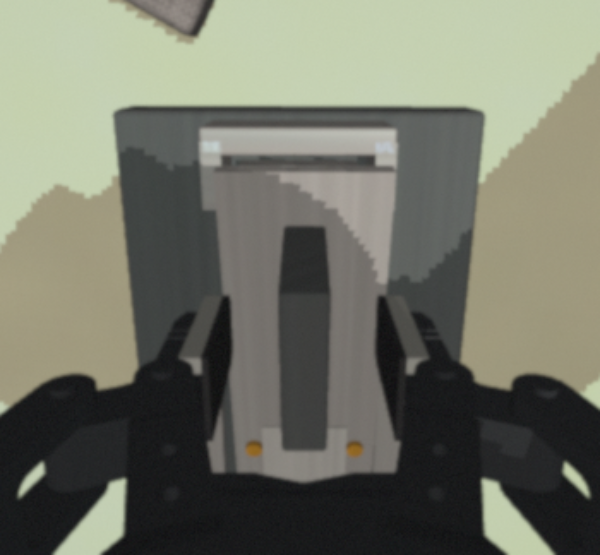

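The carrier now rests with its tongue down on the nest floor and its heel on the roller. Its midline is column 304 and the base's is 300, so it sits about 1.7 mm to the left. The crop's heel edge is at row 169. I'll regrip, centre it and slide it in.

step_arm(targets="0 0 0 0; 0 0 0 0; 0 0 0 0; 0 0 0 0; 0 0 0 0; 0 0 0 0", gripper=1, squeeze=20)

```text
t: 11.15
tcp_pos: [0.4304, -0.1069, 0.0478]
tool_rot: [-0.071, 0.997, -0.0, 0.0]
force: [-1.0, 0.2, 2.2]
finger_gap: 0.138
gripper_force: 26.1
```

step_arm(targets="0 -1 0 0; 0 -1.7 0 0; -3 -1.7 0 0; -6 -1.7 0.5 0; -9 -1.7 0.5 0; -12 -1.7 1 0; -12 -1.7 1 0")

```text
t: 11.85
tcp_pos: [0.4432, -0.107, 0.0467]
tool_rot: [-0.071, 0.997, -0.0, 0.0]
force: [-2.8, 1.1, 0.4]
finger_gap: 0.141
gripper_force: 26.1
```

Run:
```python
from h import *
s,im=snap('wrist','w8raw.png')
print(s['tcp_pos'],s['force'],s['ft_torque'],s['finger_gap'],s['gripper_force'])
go(pw(-96,1.7,46))
for q in('carrier_tip','carrier_heel','carrier_grip','roller_axis'):
  for c in('wrist',): print(c,q,[(round(r['p'],2),np.round(r['position'],1)) for r in m.mark_of(c,q)[:3]])
```

```text
[ 0.44321957 -0.10697511  0.04668755] [-2.82720462  1.13589241  0.43465479] [ 0.18424666 -0.08929599  0.11532353] 0.14079147955609647 26.111312806606293
shift [-7.5 -1.5  0.7] turn 0 x at -171.85 tcp [ 0.4432 -0.107   0.0467] t 11.9
wrist carrier_tip [(0.64, array([500.9, 262.3]))]
wrist carrier_heel [(0.92, array([256. , 156.9]))]
wrist carrier_grip [(0.92, array([257.9, 253.3]))]
wrist roller_axis [(0.58, array([256.6, 160.1]))]
```

step_arm(targets="-2 0 0 0; -4 0 0.5 0; -5.5 0 0.5 0; -7 0 1 0; -7 0 1 0")

```text
t: 12.6
tcp_pos: [0.4496, -0.1058, 0.0457]
tool_rot: [-0.071, 0.997, -0.0, 0.0]
force: [-2.1, 0.2, 0.8]
finger_gap: 0.133
gripper_force: 26.1
```

Run:
```python
from h import *
s,im=snap('wrist','w9raw.png')
print(s['tcp_pos'],s['force'],s['ft_torque'])
go(pw(-96,1.7,46))
for q in('carrier_heel','carrier_grip','roller_axis'):
  for c in('wrist',): print(c,q,[(round(r['p'],2),np.round(r['position'],1)) for r in m.mark_of(c,q)[:3]])
```

```text
[ 0.44963896 -0.10582119  0.04574055] [-2.13770055  0.17000573  0.82847498] [ 0.05906026  0.13452571 -0.03546166]
shift [-1.1 -1.8 -0.3] turn 0 x at -171.86 tcp [ 0.4496 -0.1058  0.0457] t 12.65
wrist carrier_heel [(0.56, array([258.1, 159.7]))]
wrist carrier_grip [(0.93, array([256.8, 255.2]))]
wrist roller_axis [(0.89, array([257.5, 150.6]))]
```

step_arm(targets="-1 0 0 0; -2 0 0 0; -3 0 0 0; -3 0 0 0")

```text
t: 13.2
tcp_pos: [0.4526, -0.1055, 0.0458]
tool_rot: [-0.071, 0.997, -0.0, 0.0]
force: [-2.4, 0.9, -0.1]
finger_gap: 0.14
gripper_force: 26.0
```

step_arm(targets="-1 0 0 0; -2 0 0 0; -3 0 0 0; -3 0 0 0")

```text
t: 13.6
tcp_pos: [0.4557, -0.105, 0.0458]
tool_rot: [-0.071, 0.997, -0.0, 0.0]
force: [-2.4, 0.3, 0.9]
finger_gap: 0.137
gripper_force: 26.0
```

Run:
```python
from h import *
s,im=snap('wrist','w10raw.png')
print(s['tcp_pos'],s['force'],s['ft_torque'])
C=cam('wrist',s);M=R.from_quat(s['tool_rot']).as_matrix();a=np.radians(PR[2])
def T(u,v,z):
    p=ray(C,(u,v),z)-np.array([PR[0],PR[1],0]); return np.round([1000*(p[0]*np.cos(a)+p[1]*np.sin(a)),1000*(-p[0]*np.sin(a)+p[1]*np.cos(a)),z*1000],1)
for q in('carrier_heel','carrier_grip','roller_axis'):
  for r in m.mark_of('wrist',q)[:1]: print(q,round(r['p'],2),np.round(r['position'],1),[T(*r['position'],z) for z in(.03,.035,.039)])
# brightness profile along the carrier midline beside the fin
g=im.mean(2); print(np.round(g[105:190,285:292].mean(1)).astype(int).tolist());print(np.round(g[105:190,225:232].mean(1)).astype(int).tolist())
for v in range(120,180,6):print(v,T(256,v,.039),T(256,v,.042)[0])
```

```text
[ 0.45567641 -0.10503653  0.04582072] [-2.37679975  0.27559653  0.92199401] [ 0.03463302  0.06465777 -0.01714527]
carrier_heel 0.77 [258.2 159.2] [array([-132.7,    1.7,   30. ]), array([-133.6,    1.7,   35. ]), array([-134.4,    1.7,   39. ])]
carrier_grip 0.74 [259.5 252.4] [array([-78.9,   2.8,  30. ]), array([-81.6,   2.7,  35. ]), array([-83.7,   2.7,  39. ])]
roller_axis 0.78 [256.9 135.2] [array([-145.,    1.,   30.]), array([-145.6,    1. ,   35. ]), array([-146.,    1.,   39.])]
[166, 201, 209, 209, 209, 209, 208, 207, 207, 207, 206, 206, 206, 206, 205, 202, 189, 158, 130, 135, 144, 150, 154, 156, 159, 161, 163, 164, 166, 169, 173, 178, 182, 183, 182, 180, 179, 175, 171, 168, 165, 163, 158, 146, 133, 127, 124, 121, 117, 112, 99, 87, 90, 99, 115, 145, 169, 176, 176, 176, 176, 175, 176, 176, 175, 176, 175, 176, 175, 175, 174, 170, 167, 167, 166, 154, 134, 127, 126, 126, 126, 126, 125, 125, 126]
[165, 190, 197, 197, 197, 196, 196, 196, 196, 196, 195, 195, 195, 195, 195, 190, 174, 142, 122, 127, 135, 141, 146, 149, 152, 154, 157, 159, 161, 165, 169, 172, 175, 176, 174, 172, 170, 166, 159, 143, 122, 115, 111, 106, 101, 99, 97, 93, 90, 86, 82, 78, 78, 84, 91, 108, 121, 125, 125, 125, 124, 124, 124, 125, 125, 125, 125, 124, 124, 125, 125, 125, 125, 124, 124, 125, 124, 124, 125, 125, 124, 124, 124, 124, 124]
120 [-153.1    0.6   39. ] -153.3
126 [-150.3    0.6   39. ] -150.6
132 [-147.5    0.6   39. ] -147.8
138 [-144.7    0.6   39. ] -145.1
144 [-141.8    0.6   39. ] -142.2
150 [-138.9    0.6   39. ] -139.4
156 [-136.     0.6   39. ] -136.5
162 [-133.     0.6   39. ] -133.6
168 [-130.     0.6   39. ] -130.6
174 [-126.9    0.6   39. ] -127.7
```

step_arm(targets="0 0 0 0; 0 0 0 0; 0 0 0 0; 0 0 0 0; 0 0 -15 0; 0 0 -35 0; 0 0 -50 0; 0 0 -50 0", gripper=0.5)

```text
t: 14.6
tcp_pos: [0.4566, -0.1055, 0.0973]
tool_rot: [-0.071, 0.997, -0.001, 0.002]
force: [-1.1, 0.1, 0.5]
finger_gap: 0.498
gripper_force: 0.0
```

step_arm(targets="6 0 0 0; 6 0 0 0; 6 0 0 0; 6 0 0 0; 6 0 0 0; 6 0 0 0", gripper=1)

```text
t: 15.2
tcp_pos: [0.4494, -0.1058, 0.0956]
tool_rot: [-0.071, 0.997, 0.0, -0.0]
force: [0.1, -0.0, -0.0]
finger_gap: -0.0
gripper_force: 0.0
```

Run:
```python
from h import *
s,im=snap('wrist','w11raw.png')
print(s['tcp_pos'],s['force'],s['finger_gap'])
C=cam('wrist',s);a=np.radians(PR[2])
def T(u,v,z):
    p=ray(C,(u,v),z)-np.array([PR[0],PR[1],0]); return np.round([1000*(p[0]*np.cos(a)+p[1]*np.sin(a)),1000*(-p[0]*np.sin(a)+p[1]*np.cos(a)),z*1000],1)
for q in('carrier_heel','carrier_grip','roller_axis','carrier_tip'):
  for r in m.mark_of('wrist',q)[:2]: print(q,round(r['p'],2),np.round(r['position'],1),[T(*r['position'],z) for z in(.02,.035,.045)])
p=s['tcp_pos']-np.array([PR[0],PR[1],0]);print(p[0]*np.cos(a)+p[1]*np.sin(a),-p[0]*np.sin(a)+p[1]*np.cos(a))
```

```text
[ 0.44940863 -0.10582278  0.09558322] [ 0.09461658 -0.04146446 -0.02787619] -0.00012693954807527805
carrier_heel 0.95 [256.7 150.9] [array([-133.5,    1.1,   20. ]), array([-136. ,    1.1,   35. ]), array([-137.6,    1.1,   45. ])]
carrier_grip 0.59 [259.4 222.4] [array([-78.7,   3.3,  20. ]), array([-85. ,   3.1,  35. ]), array([-89.1,   3. ,  45. ])]
roller_axis 0.62 [256.  137.6] [array([-142.9,    0.5,   20. ]), array([-144.7,    0.6,   35. ]), array([-145.9,    0.6,   45. ])]
carrier_tip 0.86 [257.5 323.5] [array([13.7,  2.2, 20. ]), array([ 1.1,  2.2, 35. ]), array([-7.3,  2.1, 45. ])]
carrier_tip 0.81 [458.4 229.4] [array([-73.5, 156.1,  20. ]), array([-80.1, 145.4,  35. ]), array([-84.5, 138.2,  45. ])]
-0.09724675233317656 0.003477627971076572
```

step_arm(targets="0 -0.5 8 0; 0 -0.5 15 0; 0 -0.5 20 0; 0 -0.5 23 0; 0 -0.5 26 0; 0 -0.5 28 0; 0 -0.5 28 0")

```text
t: 16.15
tcp_pos: [0.4497, -0.1064, 0.0675]
tool_rot: [-0.071, 0.997, 0.0, 0.0]
force: [-0.4, 0.3, -0.7]
finger_gap: 0.0
gripper_force: 0.0
```

step_arm(targets="0 0 1 0; 0 0 2 0; 0 0 3 0; 0 0 4 0; 0 0 4 0")

```text
t: 16.65
tcp_pos: [0.4494, -0.1063, 0.0637]
tool_rot: [-0.071, 0.997, 0.0, -0.0]
force: [0.5, 0.2, 0.1]
finger_gap: 0.005
gripper_force: 0.0
```

step_arm(targets="0 0 1 0; 0 0 2 0; 0 0 3 0; 0 0 3 0")

```text
t: 17.05
tcp_pos: [0.4495, -0.1063, 0.0611]
tool_rot: [-0.071, 0.997, -0.0, 0.0]
force: [-0.8, 0.1, 4.3]
finger_gap: -0.001
gripper_force: 1.8
```

step_arm(targets="0 0 1 0; 0 0 2 0; 0 0 3 0; 0 0 3 0; 0 0 3 0")

```text
t: 17.55
tcp_pos: [0.4495, -0.1064, 0.0609]
tool_rot: [-0.071, 0.997, -0.001, 0.001]
force: [-4.5, 1.8, 33.7]
finger_gap: -0.002
gripper_force: 16.6
```

Run:
```python
from h import *
s,im=snap('wrist','w12raw.png')
print(s['tcp_pos'],s['force'],s['finger_gap'])
C=cam('wrist',s);a=np.radians(PR[2])
def T(u,v,z):
    p=ray(C,(u,v),z)-np.array([PR[0],PR[1],0]); return np.round([1000*(p[0]*np.cos(a)+p[1]*np.sin(a)),1000*(-p[0]*np.sin(a)+p[1]*np.cos(a)),z*1000],1)
for q in('carrier_heel','carrier_grip','roller_axis','carrier_tip'):
  for r in m.mark_of('wrist',q)[:1]: print(q,round(r['p'],2),np.round(r['position'],1),[T(*r['position'],z) for z in(.02,.035,.045)])
```

```text
[ 0.44954852 -0.10638022  0.06088657] [-4.5286954   1.83668283 33.72878924] -0.0020456241931417654
carrier_heel 0.83 [258.9 157.7] [array([-135. ,    1.7,   20. ]), array([-137.8,    1.7,   35. ]), array([-139.7,    1.6,   45. ])]
carrier_grip 0.65 [259.7 232. ] [array([-86.3,   2.5,  20. ]), array([-93.2,   2.4,  35. ]), array([-97.7,   2.3,  45. ])]
carrier_tip 0.67 [486.7 244.8] [array([-77.9, 151.1,  20. ]), array([-85.5, 138.7,  35. ]), array([-90.5, 130.5,  45. ])]
```

Pressed hard at z 61, which is the flat fin-top height. I'll lift off, check that it stays down, and head for the lever.

step_arm(targets="0 0 -3 0; 0 0 -8 0; 0 0 -20 0; 0 0 -34 0; 0 0 -34 0; 0 0 -34 0; 0 0 -34 0")

```text
t: 18.5
tcp_pos: [0.4491, -0.1062, 0.0912]
tool_rot: [-0.071, 0.997, 0.0, -0.001]
force: [-0.5, -0.1, 0.8]
finger_gap: -0.003
gripper_force: 0.0
```

Run:
```python
from h import *
s,im=snap('wrist','w13raw.png')
print(s['tcp_pos'],s['force'],s['finger_gap'])
C=cam('wrist',s);a=np.radians(PR[2])
def T(u,v,z):
    p=ray(C,(u,v),z)-np.array([PR[0],PR[1],0]); return np.round([1000*(p[0]*np.cos(a)+p[1]*np.sin(a)),1000*(-p[0]*np.sin(a)+p[1]*np.cos(a)),z*1000],1)
for q in('carrier_heel','carrier_grip','roller_axis','carrier_tip'):
  for r in m.mark_of('wrist',q)[:1]: print(q,round(r['p'],2),np.round(r['position'],1),[T(*r['position'],z) for z in(.02,.035,.043)])
g=im.mean(2)
for c in (228,290): print(np.round(g[125:170,c:c+5].mean(1)).astype(int).tolist())
# plate side edges at row near heel: dark base / plate transitions
for v in (165,172,180): print(v,np.round(g[v,205:310:3]).astype(int).tolist())
print(T(256,150,.025),T(256,155,.025))
m.snapshot('scene')
for q in('carrier_heel','carrier_grip','roller_axis','carrier_tip','lever_bar'):
  for r in m.mark_of('scene',q)[:1]: print(q,round(r['p'],2),np.round(r['position'],1))
Cs=cam('scene')
for n,P in dict(bar=(35,218.3,190),heel_flat=(-136,1.3,20),grip_flat=(-95,1.3,43)).items(): print(n,proj(Cs,np.array(pw(*P))))
go(pw(35,218,230))
```

```text
[ 0.44908263 -0.10616053  0.09117075] [-0.47433013 -0.09488564  0.77431259] -0.0025500278091033107
carrier_heel 0.68 [259.4 150. ] [array([-135.3,    2.7,   20. ]), array([-137.7,    2.5,   35. ]), array([-139. ,    2.5,   43. ])]
carrier_grip 0.71 [259.5 214.7] [array([-87.1,   3. ,  20. ]), array([-92.9,   2.9,  35. ]), array([-96. ,   2.8,  43. ])]
roller_axis 0.96 [254.7 136.9] [array([-144.3,   -0.6,   20. ]), array([-146.1,   -0.5,   35. ]), array([-147. ,   -0.5,   43. ])]
carrier_tip 0.61 [464.2 228.7] [array([-76.4, 157. ,  20. ]), array([-82.9, 146. ,  35. ]), array([-86.4, 140.1,  43. ])]
[151, 128, 118, 117, 117, 116, 117, 116, 116, 115, 114, 114, 114, 114, 115, 115, 115, 115, 115, 114, 113, 109, 97, 77, 84, 104, 117, 120, 120, 120, 120, 120, 120, 120, 120, 120, 120, 120, 120, 120, 119, 120, 120, 120, 120]
[94, 95, 97, 100, 100, 100, 100, 99, 100, 99, 91, 83, 89, 98, 100, 101, 100, 100, 100, 100, 100, 100, 99, 98, 109, 136, 155, 158, 156, 156, 156, 155, 155, 155, 153, 152, 151, 152, 150, 150, 150, 150, 149, 146, 144]
165 [66, 67, 65, 67, 67, 77, 121, 119, 120, 119, 118, 118, 120, 117, 121, 120, 119, 119, 122, 121, 119, 120, 122, 120, 122, 118, 116, 153, 172, 163, 98, 95, 100, 101, 100]
172 [65, 68, 65, 66, 66, 71, 121, 120, 118, 119, 119, 118, 119, 118, 121, 111, 106, 107, 109, 109, 113, 119, 121, 120, 121, 117, 116, 119, 151, 162, 95, 97, 100, 101, 99]
180 [66, 66, 64, 66, 66, 69, 119, 119, 119, 119, 117, 117, 119, 117, 109, 38, 41, 37, 39, 39, 48, 116, 120, 119, 121, 116, 116, 117, 117, 107, 71, 87, 98, 99, 99]
[-136.1    0.3   25. ] [-132.6    0.3   25. ]
carrier_heel 0.9 [125.3 273.4]
carrier_grip 0.96 [117.7 276.5]
roller_axis 0.79 [213.9 204. ]
carrier_tip 0.73 [269.3 202.1]
lever_bar 0.96 [307.  165.3]
bar [306.77382299 165.62940867]
heel_flat [214.42123386 209.49068437]
grip_flat [221.4529189  210.54792121]
shift [-132.9  214.6 -138.2] turn 0 x at -171.86 tcp [ 0.4495 -0.1063  0.0918] t 19.05
```

The carrier is flat: the plate reads 49.6 mm wide at z 25, with its heel at x = -136. The scene mark for the bar is within 1 px of the prediction. On to the lever.

step_arm(targets="0 10 -40 0; 0 35 -80 0; -15 65 -110 0; -40 95 -130 0; -65 125 -138 0; -90 155 -138 0; -115 185 -138 0; -130 208 -138 0; -133 215 -138 0; -133 215 -138 0; -133 215 -138 0")

```text
t: 20.15
tcp_pos: [0.5498, 0.1245, 0.2295]
tool_rot: [-0.071, 0.997, -0.0, -0.001]
force: [0.3, 0.7, 0.4]
finger_gap: 0.0
gripper_force: 0.0
```

Run:
```python
from h import *
s,im=snap('wrist','w14raw.png');C=cam('wrist',s);a=np.radians(PR[2])
print(s['force'])
for r in m.mark_of('wrist','lever_bar')[:2]:
    p=ray(C,r['position'],.19)-np.array([PR[0],PR[1],0]); print(r['p'],r['position'],np.round([1000*(p[0]*np.cos(a)+p[1]*np.sin(a)),1000*(-p[0]*np.sin(a)+p[1]*np.cos(a))],1))
go(pw(35,218.3,206))
for k in np.linspace(0,.73,9): print(round(k,2), np.round([180*(np.cos(.66-k)-np.cos(.66)),180*(np.sin(.66)-np.sin(.66-k))],1))
```

```text
[0.28081297 0.68425417 0.35279323]
0.64 [263.2, 219.6] [ 35.6 219.6]
shift [-0.8  1.  23.7] turn 0 x at -171.94 tcp [0.55   0.1241 0.2297] t 20.25
0.0 [0. 0.]
0.09 [ 9.5 13.4]
0.18 [17.7 27.6]
0.27 [24.5 42.6]
0.36 [30. 58.]
0.46 [34.1 73.9]
0.55 [36.7 90.2]
0.64 [ 37.8 106.5]
0.73 [ 37.4 123. ]
```

step_arm(targets="-1 1.5 8 0; -1 1.5 16 0; -1 1.5 22 0; -1 1.5 25 0; -1 2.5 27 0; -1 3.5 29 0; -1 3.5 29 0")

```text
t: 20.95
tcp_pos: [0.5503, 0.1294, 0.2011]
tool_rot: [-0.071, 0.997, 0.0, -0.001]
force: [-2.5, 0.8, 5.5]
finger_gap: 0.002
gripper_force: 2.6
```

step_arm(targets="0 4 4.5 0; 0 7.5 10.5 0; 0 11.5 17 0; 0 15.7 24.6 0; 0 19.5 32 0; 0 22.5 39.6 0; 0 25.5 47 0; 0 28 55 0; 0 30.3 63 0; 0 32.1 71 0; 0 32.1 71 0")

```text
t: 22.05
tcp_pos: [0.547, 0.1635, 0.1304]
tool_rot: [-0.071, 0.998, 0.002, 0.001]
force: [-2.9, 7.5, 9.8]
finger_gap: 0.003
gripper_force: 4.8
```

```bash
cat >> h.py <<'E'
def lev():
    s=m.sense();a=np.radians(PR[2]);p=(s['tcp_pos']-np.array([PR[0],PR[1],0]))*1000
    x,y=p[0]*np.cos(a)+p[1]*np.sin(a),-p[0]*np.sin(a)+p[1]*np.cos(a); ang=np.arcsin(np.clip((p[2]-14-80)/180,-1,1))
    print('tcp press',round(x,1),round(y,1),round(p[2],1),'lever',round(.66-ang,3),'bar y',round(76.3+180*np.cos(ang),1),'force',np.round(s['force'],1),'t',s['t'])
E
python3 - <<'E'
from h import *
lev()
m.snapshot('wrist')
print([(r['p'],np.round(r['position'],1)) for r in m.mark_of('wrist','lever_bar')[:2]])
s=m.sense();C=cam('wrist',s);print(proj(C,np.array(pw(35,249,s['tcp_pos'][2]*1000-14))))
E
```

```text
tcp press 36.7 256.7 130.4 lever 0.456 bar y 252.6 force [-2.9  7.5  9.8] t 22.05
[(0.89, array([255.3, 232.6]))]
[247.09508943 231.53443589]
```

step_arm(targets="0 0 7 0; 0 0 14 0; 0 0 21 0; 0 0 28 0; 0 0 35 0; 0 0 41 0; 0 0 45 0; 0 0 45 0")

```text
t: 22.95
tcp_pos: [0.5482, 0.1631, 0.086]
tool_rot: [-0.07, 0.998, 0.002, 0.002]
force: [-1.2, 6.8, 9.9]
finger_gap: -0.002
gripper_force: 5.0
```

```bash
python3 -c "
from h import *
lev()"
```

```text
tcp press 37.8 256.2 86.0 lever 0.704 bar y 256.1 force [-1.2  6.8  9.9] t 22.95
```

Near the stop. I'll creep down, watching the force.

step_arm(targets="0 0 1.5 0; 0 0 3 0; 0 0 4.5 0; 0 0 5.5 0; 0 0 5.5 0")

```text
t: 23.45
tcp_pos: [0.5482, 0.1632, 0.0812]
tool_rot: [-0.07, 0.998, 0.002, 0.002]
force: [-1.1, 6.9, 10.8]
finger_gap: -0.002
gripper_force: 5.7
```

```bash
python3 -c "
from h import *
lev()"
```

```text
tcp press 37.8 256.2 81.2 lever 0.731 bar y 255.8 force [-1.1  6.9 10.8] t 23.45
```

step_arm(targets="0 0 1 0; 0 0 1.5 0; 0 0 2 0; 0 0 2 0")

```text
t: 23.85
tcp_pos: [0.5482, 0.1632, 0.0808]
tool_rot: [-0.07, 0.998, 0.002, 0.003]
force: [-3.9, 7.2, 20.9]
finger_gap: 0.001
gripper_force: 10.6
```

step_arm(targets="0 0 0 0; 0 0 0 0; 0 0 0 0; 0 0 0 0; 0 0 0 0; 0 0 -2 0; 0 0 -6 0; 0 0 -11 0; 0 0 -18 0; 0 -0.3 -26 0; 0 -0.8 -34 0; 0 -2 -42 0")

```text
t: 25.05
tcp_pos: [0.5487, 0.1589, 0.1212]
tool_rot: [-0.071, 0.997, -0.0, 0.002]
force: [-0.9, -1.6, 7.9]
finger_gap: 0.002
gripper_force: 3.8
```

```bash
python3 -c "
from h import *
lev()"
```

```text
tcp press 37.8 251.9 121.2 lever 0.509 bar y 254.2 force [-0.9 -1.6  7.9] t 25.05
```

step_arm(targets="0 0 -7 0; 0 -1 -14 0; 0 -3 -21 0; 0 -5 -28 0; 0 -7.5 -35 0; 0 -10.5 -42 0; 0 -13.5 -49 0; 0 -17 -56 0; 0 -20.5 -62 0; 0 -24 -68 0; 0 -27 -73 0; 0 -27 -73 0")

```text
t: 26.25
tcp_pos: [0.5507, 0.1317, 0.1928]
tool_rot: [-0.071, 0.997, 0.0, 0.0]
force: [1.3, -0.8, 4.1]
finger_gap: -0.002
gripper_force: 1.7
```

```bash
python3 -c "
from h import *
lev()"
```

```text
tcp press 36.0 224.7 192.8 lever 0.079 bar y 226.8 force [ 1.3 -0.8  4.1] t 26.25
```

step_arm(targets="0 -1.5 -2.5 0; 0 -3 -5 0; 0 -4.5 -7.5 0; 0 -6 -10 0; 0 -7 -12 0; 0 -7 -14 0; 0 -7 -20 0; 0 -7 -35 0; 0 -7 -60 0; 0 -7 -60 0")

```text
t: 27.25
tcp_pos: [0.5535, 0.1257, 0.2553]
tool_rot: [-0.071, 0.997, 0.0, 0.003]
force: [0.8, -0.4, 0.7]
finger_gap: 0.004
gripper_force: 0.0
```

Run:
```python
from h import *
lev(); m.snapshot('scene'); s,im=snap('wrist')
for c in('scene',):
  for q in('lever_bar','carrier_heel','roller_axis'):
    print(q,[(round(r['p'],2),np.round(r['position'],1)) for r in m.mark_of(c,q)[:4]])
print([(round(r['p'],2),np.round(r['position'],1)) for r in m.mark_of('wrist','lever_bar')[:2]],proj(cam('wrist',s),np.array(pw(35,218.5,190))))
m.snapshot('top')
for q in('carrier_tip','carrier_heel','carrier_grip'): print(q,[(round(r['p'],2),np.round(r['position'],1)) for r in m.mark_of('top',q)[:5]])
C=cam('top');print([proj(C,np.array(pw(*p))) for p in((14,1.3,20),(-136,1.3,20),(-95,1.3,43))])
```

```text
tcp press 37.9 218.3 255.3 lever -0.451 bar y 156.2 force [ 0.8 -0.4  0.7] t 27.25
lever_bar [(0.87, array([306.7, 162.9]))]
carrier_heel [(0.88, array([ 97.2, 259.1])), (0.82, array([214.6, 207.3])), (0.76, array([124.4, 268.7])), (0.47, array([275.3, 182.5]))]
roller_axis [(0.62, array([211. , 207.8]))]
[(0.66, array([261. , 202.2]))] [260.1299974  201.70772941]
carrier_tip [(0.92, array([274.6, 189.2])), (0.72, array([385.5, 264.9])), (0.56, array([385.7, 176. ])), (0.56, array([234.6, 222.4])), (0.43, array([281.8, 235.4]))]
carrier_heel [(0.85, array([371.9, 206.9])), (0.7, array([213.4, 244.1])), (0.64, array([283.4, 233.5])), (0.62, array([382.6, 225.6]))]
carrier_grip [(0.78, array([388.4, 238.9])), (0.7, array([278.6, 220.3])), (0.63, array([376.8, 195.7])), (0.59, array([213.9, 236.7])), (0.48, array([339.8, 157.2]))]
[array([274.93827674, 190.15917572]), array([281.56745744, 232.96081718]), array([280.07662057, 221.21271488])]
```

The handle is back at rest and the carrier marks agree with the seated pose. The gripper is clear of everything, so I'm handing in.

```bash
python3 -c "
from h import *
print(m.sign_off())"
```

```text
the job is handed in; nothing more can be done
None
```

I seated the carrier flat under the roller, pushed the handle to its stop, held it there and eased it back to rest, then handed the job in at about 28 s; the hand-in returned no verdict, so the result isn't confirmed.

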